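Unsnap the sequin feeder's cover and fit its pocket wheel

TASK

Get the sequin feeder ready for gold: squeeze the green snap tab inward to unlatch the orange cover, take the cover off without wrenching it and lay it right way up in the middle of the blue mat. Then put the yellow pocket wheel upright on the D-shaped spindle inside the feeder, turning it until its flat meets the spindle's flat and it drops fully home. Leave the hammer, the tin and the marker where they are.

Things in the scene. Friction and masses are not known exactly. Their poses are not given: they have to be found in the camera images.
- case: Sequin feeder: white open-topped plastic tray fixed to the table, 140 (its x) x 120 (y) x 60 mm high, walls 4 mm, inner floor 5 mm above the table. Origin: centre of the underside; z up; +x towards the latch end. In its middle, hidden by the cover at first, stands a fixed steel spindle (see seat).
- hinge_edge (a point): On the case under the cover's clipped -x bottom edge: case (-69, 0, 60) mm, axes as the case's. Two black clips reach 11 mm over that edge, 3 mm above it, to 71 mm above the table. To come off, the cover's +x end is raised 0.2 rad about this edge (0.25 at most), drawn 14 mm or more to the case's +x while tilted, then lifted.
- window (a point): Outer middle of the latch window, 26 x 12 mm, in the case's +x wall: case (70, 0, 49) mm. The tab's nose shows in it and locks that end of the cover.
- seat (a point): Spindle foot on the case's axis, case (0, 0, 7) mm, axes as the case's: the seated wheel's origin lies here. Above it a D post, 20 mm across with one flat 4 mm off the axis, ends in a shoulder at 23 mm, then a 8 mm round pilot pin to 31 mm. The flat faces the case's +x but turned by an unknown angle up to 0.9 rad either way (red mark before it): see or feel it.
- cover: Orange cover, loose, 145 g, 139 (x) x 120 (y) mm, plate 4 mm thick, lying on the case's 60 mm high rim, axes along the case's. Origin: underside of the plate above the case's centre; z up; +x towards the tab. The tab reaches 16 mm below the plate, so laid flat the cover leans about 0.1 rad.
- fin (a point): Middle of the -x face of the cover's fixed orange upright fin: 26 mm wide in y, 5 mm thick, cover (26, 0, 20) mm; its top is 32 mm above the cover's underside. Fin and tab are pinched between the jaws along the cover's x: 36 mm outside to outside when relaxed, 28 mm with the tab fully in (middle then at cover x = 40 mm: centred elsewhere, the jaws shove the cover and jam the nose).
- tab_pad (a point): Middle of the outer (+x) face of the green snap tab, part of the cover: upright blade 22 mm wide in y, 5 mm thick, top 32 mm above the cover's underside; this point at cover (62, 0, 20) mm when relaxed. Below the plate its nose, 9 mm long, 6.5 to 14.5 mm below the underside, sticks out through the case's window.
- tab (a joint): How far the tab is pressed in towards the fin (towards the cover's -x), m: 0 relaxed, 0.008 fully in (stop). Spring: about 4 N to start, 11 N fully in; springs back when let go. The nose is clear of the window beyond 0.005; hold it fully in while that end of the cover is raised.
- wheel: Pocket wheel, loose, 140 g: yellow disc 76 mm across, 12 mm thick, white square hub 34 x 34 mm (sides along x, y) rising to 48 mm, the grip. Origin: centre of underside. From below a D bore, 22 mm across, 25 mm deep, flat 5.5 mm off axis on +x (red lines). Enters the D post when flats agree within 0.15 rad; else rests on its shoulder, origin 23 mm up. Starts on a 6 mm cork pad.
- mat: Blue mat fixed on the table, 190 x 190 x 4 mm; origin: centre of its underside. It may lie on the robot's left or right; the wheel is then on the other side.
- hammer: Bystander: hammer lying on the table, about 260 mm long, 30 mm high; x along the handle towards the head.
- tin: Bystander: red tin with a metal lid, 62 x 62 x 85 mm; origin at the centre of its underside.
- marker: Bystander: marker pen lying on the table, 135 mm long, 14 mm thick; origin near its middle, x along it.
There are look-alikes about, which are no part of the job. Several things have the shape of the cover; the one meant has the colours described above.

How it is judged:
By the outcome, as a careful person would: the job done as asked, in the order asked, and still so for the second after the job is handed in, with the robot touching nothing.
It also fails if it takes over 59 s, if anything falls off the work surface, if the arm or the gripper's body presses on something with over 40 N, if the wrist force passes 120 N, or if a joint passes its speed limit or range.

ROBOT

A 6-joint arm with a two-finger parallel gripper is mounted at the origin on the work surface. World frame = base frame: x ahead of the robot, y to its left, z up, the work surface at z = 0. Lengths are in m, angles in rad, forces in N, time in s.
With the tool pointing down it reaches from about 0.375 to 0.975 m from the base axis. Payload 3.8 kg.
Tool frame: the origin (TCP) lies on the centre line of the jaws, within the pads' length; the fingertips stand 14 mm ahead of it and the grasp point (between the pads) lies 5 mm behind it; z points along the fingers, y is the line along which they close (so a half turn about z gives the same grasp; the last joint's range is limited). The gripper opens to 85 mm and grips with 20 to 120 N. Pads are 22 mm wide; open, the fingers measure 114 mm over their backs; the gripper's body (76 mm by 85 mm) begins 54 mm behind the grasp point. The pads swing forward as they close: fully open they stand 13 mm farther back than shut.
Start: joints at [-1.376, 0.264, 1.604, -0, 1.274, -0.037], TCP at [0.155, -0.657, 0.245] pointing down, gripper open.
Joint ranges: [-2.63, 2.63], [-0.94, 2.18], [0.31, 2.57], [-1.31, 4.45], [0, 2.66], [-2.55, 2.55]. Speed limits (rad/s): [2.57, 2.57, 3.14, 3.14, 3.14, 3.14].

INTERFACE

Orientations are given as a rotation vector (axis times angle).
In Python, from workcell import bot, eyes, spot_in gives the robot as it stands.
- The arm moves only by the tool carry_out, never from a script. Its argument "series" is text: rows parted by semicolons, each of 4 numbers parted by spaces: the shift along the world's x, y, z in m, then the turn about the world's z in degrees. In form: tx ty tz roll; .... A call has 1 to 20 rows; each row shifts and turns the commanded pose from where the row before left it; what a row does not reach is not made up. A row lasts 1/8 s, in which the tool goes at most 62.5 mm and 10.7 degrees, less where a joint would pass 70% of its speed; a pose out of reach is approached as far as the arm can. A call is refused whole if a number of a shift passes 0.0625 or a number of a turn 10.7, either way. A call with a gripper value outside its range is refused whole. "jaw" is the gripper command: -1 is shut, 1 is fully open, values between are in proportion, set as the call begins (left out, the last holds). The fingers move at their own pace and stop on an object; "grip_force" is the grip in N (left out, the last holds). Time passes only in rows, so rows that do not move let the fingers close. It gives the time, the measured TCP pose, the force, the opening and the grip force at its end, in the units of the state.
- bot.read_state(): the state, without advancing time (a new reading comes with each control period).
- eyes.read_camera(name): name is "scene" or "side" or "wrist"; returns (picture, depth): 384x512x3 uint8, blue, green, red; 384x512 float32, m along the optical axis (not along the pixel's ray), 0 where there is no reading.
- eyes.get_calibration(name): a dict with "K" (3x3 intrinsics, pixels), "distortion" ([k1, k2, p1, p2, k3] as OpenCV has them; the pictures are not rectified), "position" and "rotation" of the camera in the world; the wrist camera has in their place "T_tool_cam" (4x4, takes a point from camera to tool coordinates, whose origin is the TCP and whose axes are the flange's). Camera axes: x right, y down, z forward; pixel columns grow to the right and rows downward; lengths in m; the calibration is good to about 2 mm. A picture is of the moment at which its call begins: read the wrist's pose just before it. get_calibration takes no time and is no camera call.
- bot.finish_job(): hands the job in; it is judged then, once.
Trained networks look in the newest picture that a camera, given by its name, has taken for a name from the list of things; names that differ only in an ending like _2 or _b are one class to them, and where a whole thing is asked for, a point or a joint stands for the part that bears it (a point fixed in the world has none). Each returns a list of dicts, best first, with "score" (0 to 1); they miss things now and then, are a little off and sometimes report something else, mostly with a low value. They report only what shows in the picture. A call takes as long as a camera call. They do not tell look-alikes from the thing itself.
- spot_in(camera, target): "rect" ([centre column, centre row, width, height] in pixels, round what is visible of it).
The state is a dict: "time": time; "q": joint angles; "joint_vel": joint speeds; "joint_torque": joint torques, N m; "tool_pos": TCP position; "tcp_rot": TCP orientation; "wrist_force": force on the tool from outside, world axes, zero at the start; "torque": the same for the moment, N m; "width": opening from 0.0 (shut) to 1.0 (fully open); "grip_force": force on a finger pad.
Only numpy, scipy, OpenCV 4.12 (cv2) and the standard library are available. Lean on these libraries where they do the work, as an engineer would, in place of code of your own. Each camera call takes 0.05 s, during which the arm holds its last target. There are 200 camera calls.

## Working session

There is one attempt and no reset: what is moved stays moved. The work goes in short steps, Python scripts to look and compute and a tool call to move; the robot and the scene stay as the last step left them, time stands still between calls to the robot, and variables do not carry over. Pictures are saved under pics/ and viewed, at most 10 in all, crops included, and the job is handed in when it is done.

Besides the shell and the picture viewer there is one more tool, called after "Call:" by a JSON object that holds its "op" and its "data". carry_out: Moves the arm, as the interface text tells. Its arguments: {"type":"object","properties":{"series":{"type":"string"},"jaw":{"type":"number"},"grip_force":{"type":"number"}},"required":["series"]}

```bash
ls; mkdir -p pics; cat > h.py <<'E'
import numpy as np, cv2
from workcell import bot, eyes, spot_in
from scipy.spatial.transform import Rotation as R
def cam(name):
    s=bot.read_state(); img,d=eyes.read_camera(name); c=eyes.get_calibration(name)
    K=np.array(c['K']);D=np.array(c['distortion'])
    if name=='wrist':
        T=np.eye(4);T[:3,:3]=R.from_rotvec(s['tcp_rot']).as_matrix();T[:3,3]=s['tool_pos'];T=T@np.array(c['T_tool_cam'])
    else:
        T=np.eye(4);T[:3,:3]=np.array(c['rotation']).reshape(3,3);T[:3,3]=c['position']
    return img,d,K,D,T
def cloud(d,K,D,T):
    h,w=d.shape;v,u=np.mgrid[:h,:w]
    p=cv2.undistortPoints(np.stack([u,v],-1).reshape(-1,1,2).astype(np.float64),K,D).reshape(h,w,2)
    P=np.dstack([p*d[...,None],d[...,None]])
    W=P@T[:3,:3].T+T[:3,3]; W[d<=0]=np.nan
    return W
def proj(X,K,D,T):
    X=np.atleast_2d(X); Ti=np.linalg.inv(T)
    return cv2.projectPoints((X@Ti[:3,:3].T+Ti[:3,3]).astype(float),np.zeros(3),np.zeros(3),K,D)[0].reshape(-1,2)
E
python3 - <<'E'
from h import *
s=bot.read_state();print(s)
for n in ['scene','side']:
    img,d,K,D,T=cam(n);print(n,T.round(3).tolist(),K.tolist())
    cv2.imwrite(f'pics/{n}0.png',img)
    np.savez(f'{n}0.npz',img=img,W=cloud(d,K,D,T))
    for t in ['case','cover','fin','wheel','mat','hammer','tin','marker']:
        print(t,[(np.round(r['rect']).astype(int).tolist(),round(r['score'],2)) for r in spot_in(n,t)][:4])
E
```

```text
pics
{'time': 0.0, 'q': array([-1.37590161e+00,  2.64767960e-01,  1.60538649e+00,  6.05006993e-06,
        1.27367579e+00, -3.68782552e-02]), 'joint_vel': array([-0.00192564,  0.00102874,  0.00043897, -0.0017764 ,  0.00122204,
       -0.00035244]), 'joint_torque': array([-7.14300004e-04, -5.15111732e+01, -3.67309964e+01,  5.58386796e-05,
        1.28647467e-02,  3.46294462e-05]), 'tool_pos': array([ 0.15492894, -0.65626242,  0.24394525]), 'tcp_rot': array([-3.11830517e+00, -3.62993040e-01,  2.68163606e-04]), 'wrist_force': array([ 0.2206304 , -0.07249676,  0.55646294]), 'torque': array([0.02409552, 0.0650954 , 0.02966767]), 'grip_force': 0.0, 'width': 1.001775647157}Traceback (most recent call last):
  File "<stdin>", line 4, in <module>
  File "h.py", line 10, in cam
    T=np.eye(4);T[:3,:3]=np.array(c['rotation']).reshape(3,3);T[:3,3]=c['position']
                         ~~~~~~~~~~~~~~~~~~~~~~~~~~~~~~~^^^^^
ValueError: cannot reshape array of size 3 into shape (3,3)
```

```bash
sed -i "s/np.array(c\['rotation'\]).reshape(3,3)/R.from_rotvec(c['rotation']).as_matrix()/" h.py
python3 - <<'E'
from h import *
for n in ['scene','side']:
    img,d,K,D,T=cam(n);print(n,T.round(3).tolist(),K.tolist())
    cv2.imwrite(f'pics/{n}0.png',img)
    np.savez(f'{n}0.npz',img=img,W=cloud(d,K,D,T),K=K,D=D,T=T)
    for t in ['case','cover','fin','wheel','mat','hammer','tin','marker']:
        print(t,[(np.round(r['rect']).astype(int).tolist(),round(r['score'],2)) for r in spot_in(n,t)][:4])
E
```

```text
scene [[0.426, 0.489, -0.761, 1.266], [0.904, -0.251, 0.345, -0.358], [-0.023, -0.835, -0.55, 0.636], [0.0, 0.0, 0.0, 1.0]] [[426.8811552973924, 0.0, 255.66612515952707], [0.0, 426.8811552973924, 195.74845759183216], [0.0, 0.0, 1.0]]
case [([274, 228, 76, 74], 0.64)]
cover [([283, 175, 61, 26], 0.96), ([142, 197, 65, 47], 0.81), ([276, 217, 72, 47], 0.78)]
fin [([283, 176, 58, 26], 0.81), ([139, 198, 70, 42], 0.77), ([273, 215, 74, 48], 0.67)]
wheel [([351, 190, 28, 27], 0.93)]
mat [([156, 264, 110, 72], 0.82)]
hammer [([393, 251, 108, 57], 0.71)]
tin [([162, 326, 45, 63], 0.82)]
marker [([282, 307, 69, 17], 0.91), ([155, 265, 111, 80], 0.24)]
side [[-0.956, -0.232, 0.18, 0.326], [-0.293, 0.711, -0.639, 0.724], [0.02, -0.664, -0.748, 0.914], [0.0, 0.0, 0.0, 1.0]] [[486.84794669569925, 0.0, 256.8140066935274], [0.0, 486.84794669569925, 185.61363288437005], [0.0, 0.0, 1.0]]
case [([245, 186, 74, 49], 0.16)]
cover [([243, 187, 66, 44], 0.86), ([325, 276, 59, 67], 0.77), ([381, 158, 62, 42], 0.68)]
fin [([380, 158, 62, 40], 0.84), ([241, 186, 68, 51], 0.79), ([324, 278, 65, 67], 0.7), ([180, 158, 32, 31], 0.33)]
wheel [([229, 299, 37, 36], 0.73)]
mat [([286, 134, 80, 52], 0.72)]
hammer [([130, 247, 72, 99], 0.81)]
tin [([217, 95, 22, 38], 0.61)]
marker [([178, 157, 32, 30], 0.6)]
```

View pics/scene0.png

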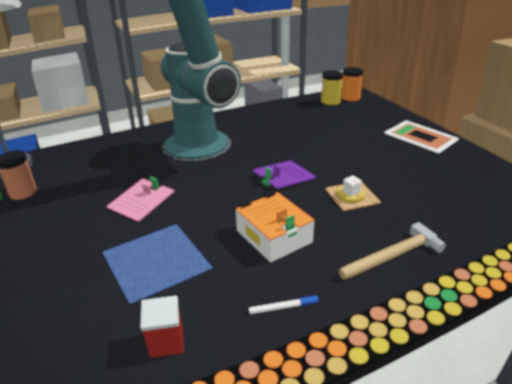

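View pics/side0.png

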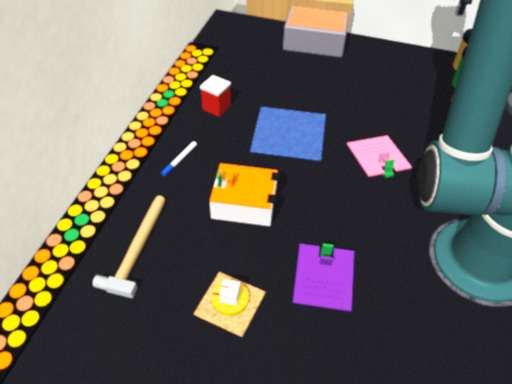

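```bash
cat > m.py <<'E'
from h import *
def rectfit(P):
    (c,wh,a)=cv2.minAreaRect((P[:,:2]*1000).astype(np.float32)); return np.round(c,1),np.round(wh,1),round(a,1)
if __name__=='__main__':
  for n in ['scene','side']:
    z=np.load(f'{n}0.npz');W=z['W'];hsv=cv2.cvtColor(z['img'],cv2.COLOR_BGR2HSV);H,S,V=cv2.split(hsv)
    def rep(name,m,lo,hi,box=None):
        m=m&(W[...,2]>lo)&(W[...,2]<hi)&(W[...,0]>.25)&(W[...,0]<1.1)&(abs(W[...,1])<.6)
        k,l,st,_=cv2.connectedComponentsWithStats(m.astype(np.uint8))
        for i in range(1,k):
            if st[i,4]<12: continue
            P=W[l==i]; print(n,name,st[i,4],'med',np.round(np.median(P,0)*1000,1),'rect',rectfit(P),'z',np.round(np.percentile(P[:,2],[5,95])*1000))
    rep('orangeplate',(H>5)&(H<22)&(S>150),.045,.075)
    rep('orange fin',(H>5)&(H<22)&(S>120),.075,.12)
    rep('green',(H>45)&(H<85)&(S>100),.02,.12)
    rep('blue',(H>100)&(H<125)&(S>90),-.01,.02)
    rep('yellow',(H>22)&(H<35)&(S>120),.01,.03)
    rep('hub',(S<60)&(V>150),.04,.08)
    rep('red',((H<5)|(H>174))&(S>150),.01,.12)
    rep('white',(S<60)&(V>150),-.01,.03)
E
python3 m.py
```

```text
scene orangeplate 1602 med [557.7  -4.2  64. ] rect (array([556.1,   5.8]), array([148.4, 121.7]), 8.2) z [62. 66.]
scene orange fin 92 med [589.    8.8  85.5] rect (array([595.6,   4.7]), array([21.5, 40.5]), 57.9) z [76. 92.]
scene green 36 med [343.7  98.   33.9] rect (array([342.7,  99. ]), array([ 7.8, 19.1]), 89.2) z [23. 45.]
scene green 78 med [620.3  14.5  77.6] rect (array([620.9,  14.4]), array([ 4.5, 19. ]), 7.0) z [63. 90.]
scene blue 5108 med [ 531.3 -275.8    3.1] rect (array([ 514.8, -271.2]), array([204.8, 196.8]), 7.7) z [0. 5.]
scene blue 186 med [781.1 -28.9   9.4] rect (array([773.8, -25.2]), array([43.1, 28.6]), 78.4) z [-1. 14.]
scene yellow 163 med [525.6 244.2  17.1] rect (array([516.1, 257.1]), array([72.4, 55.1]), 51.8) z [11. 20.]
scene yellow 42 med [568.8 -53.6  24. ] rect (array([569. , -53.9]), array([47.9,  3.2]), 7.6) z [20. 29.]
scene yellow 20 med [862.9 463.9  11.5] rect (array([862.4, 464.8]), array([ 7.2, 25.7]), 36.3) z [10. 13.]
scene yellow 38 med [866.8 429.4  10.6] rect (array([865.8, 430.1]), array([22.8, 27.3]), 16.3) z [10. 12.]
scene ye
[... 6871 characters left out ...]
, 266.3]), array([34.2, 35.7]), 6.4) z [44. 57.]
side red 501 med [ 736.3 -284.7   41.8] rect (array([ 739.7, -291.4]), array([81.5, 44.7]), 28.9) z [13. 69.]
side white 179 med [ 762.4 -100.4   10.3] rect (array([ 764.5, -103.9]), array([115.5,  22.2]), 77.1) z [-0. 15.]
side white 31 med [628.6 -35.5   6.8] rect (array([628.3, -33.3]), array([ 9.7, 20.4]), 9.2) z [ 4. 12.]
side white 506 med [550.5  64.3  14.5] rect (array([553. ,  57.5]), array([145.7,  35.3]), 15.4) z [ 1. 29.]
side white 593 med [739.7 318.   25.3] rect (array([750.6, 307.5]), array([101.6,  40.8]), 3.2) z [ 8. 28.]
side white 41 med [503.9 282.1  24.8] rect (array([504.4, 282. ]), array([32.4,  4.6]), 10.4) z [18. 30.]
```

Call:
{"op": "carry_out", "data": {"series": ".0315 .0475 0 6; .0315 .0475 0 6; .0315 .0475 0 6; .0315 .0475 0 6; .0315 .0475 0 6; .0315 .0475 0 6; .0315 .0475 0 6; .0315 .0475 0 6; .0315 .0475 0 6; .0315 .0475 0 6; .0315 .0475 0 6; .0315 .0475 0 6; .0315 .0475 0 6; .0315 .0475 0 7; 0 0 0 0; 0 0 0 0", "jaw": 1, "grip_force": 40}}

```text
time: 2.95
tool_pos: [0.5957, 0.008, 0.245]
tcp_rot: [-2.055, -2.376, 0.002]
wrist_force: [0.2, -0.4, 1.5]
width: 0.997
grip_force: 0.0
```

```bash
cat > w.py <<'E'
from h import *
import sys
s=bot.read_state();print(round(s['time'],2),s['tool_pos'].round(4),s['tcp_rot'].round(3),s['q'].round(3),s['wrist_force'].round(1))
img,d,K,D,T=cam('wrist');n=sys.argv[1]
cv2.imwrite(f'pics/{n}.png',img);np.savez(n+'.npz',img=img,W=cloud(d,K,D,T),K=K,D=D,T=T)
print(T.round(3).tolist(),K[0,0])
E
python3 w.py w1; python3 -c "
from h import *
print(np.round(eyes.get_calibration('wrist')['T_tool_cam'],3))"
```

```text
2.95 [0.5957 0.008  0.245 ] [-2.055e+00 -2.376e+00  2.000e-03] [-2.800e-02  1.160e-01  1.779e+00 -1.000e-03  1.248e+00 -1.730e-01] [ 0.2 -0.4  1.5]
[[0.99, 0.138, 0.038, 0.586], [0.144, -0.953, -0.268, 0.078], [-0.001, 0.271, -0.963, 0.373], [0.0, 0.0, 0.0, 1.0]] 318.6547192298531
[[-0.001 -0.963 -0.271  0.071]
 [ 1.    -0.001 -0.     0.   ]
 [ 0.    -0.271  0.963 -0.128]
 [ 0.     0.     0.     1.   ]]
```

View pics/w1.png

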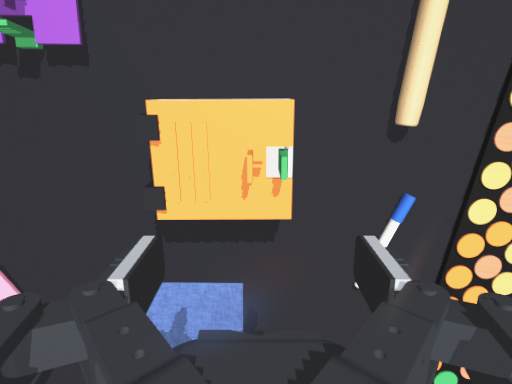

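```bash
python3 - <<'E'
from h import *
from m import rectfit
z=np.load('w1.npz');W=z['W'];H,S,V=cv2.split(cv2.cvtColor(z['img'],cv2.COLOR_BGR2HSV))
x=np.median(W[150:200,180:230].reshape(-1,3),0);print(x)
roi=np.zeros(H.shape,bool);roi[85:235,130:310]=1
o=roi&(H>5)&(H<22)&(S>120)
P=W[o&(W[...,2]>.055)&(W[...,2]<.072)];print('plate',len(P),rectfit(P),np.percentile(P[:,2],[5,50,95]))
# pixel-based: contour on plane z=.064
a=np.radians(8.2);ex=np.array([np.cos(a),np.sin(a)]);ey=np.array([-ex[1],ex[0]])
for n,m in(('plate',o&(W[...,2]<.072)),('fin',o&(W[...,2]>.075)),('tab',roi&(H>45)&(H<85)&(S>100)&(W[...,2]>.075)),('tabtop',roi&(H>45)&(H<85)&(S>100)&(W[...,2]>.088)),('fintop',o&(W[...,2]>.088))):
    P=W[m];u=(P[:,:2]-[.557,.005])@ex;v=(P[:,:2]-[.557,.005])@ey
    print(n,len(P),'u',np.percentile(u,[1,5,50,95,99]).round(4),'v',np.percentile(v,[1,5,50,95,99]).round(4),'z',np.percentile(P[:,2],[5,50,95]).round(4))
# front edges direction: top edge & bottom edge lines
for r in ('v','u'):pass
c,_=cv2.findContours(o.astype(np.uint8),cv2.RETR_EXTERNAL,cv2.CHAIN_APPROX_NONE);c=max(c,key=cv2.contourArea)[:,0]
up=cv2.undistortPoints(c.reshape(-1,1,2).astype(float),z['K'],z['D']).reshape(-1,2);d=np.c_[up,np.ones(len(up))]@z['T'][:3,:3].T;o0=z['T'][:3,3]
Q=o0+d*((.064-o0[2])/d[:,2])[:,None];print('contour',rectfit(Q))
E
```

```text
[nan nan nan]
plate 10635 (array([557.4,   8.1]), array([142.2, 120.2]), 8.4) [0.0622585  0.06344694 0.06501714]
plate 10849 u [-0.0663 -0.0602 -0.0143  0.0603  0.0715] v [-0.0566 -0.0525 -0.0112  0.053   0.0611] z [0.0621 0.0634 0.065 ]
fin 179 u [0.0281 0.0282 0.0309 0.0382 0.041 ] v [-0.0089 -0.008   0.0045  0.0166  0.0167] z [0.0773 0.091  0.0923]
tab 178 u [0.0588 0.0588 0.0609 0.0638 0.065 ] v [-0.0061 -0.0049  0.0061  0.0147  0.0149] z [0.078  0.0909 0.0924]
tabtop 139 u [0.0588 0.059  0.061  0.0635 0.0637] v [-0.0061 -0.005   0.005   0.0144  0.0148] z [0.09   0.0912 0.0924]
fintop 139 u [0.0281 0.0282 0.0301 0.0328 0.0328] v [-0.0089 -0.0081  0.0033  0.0162  0.0166] z [0.0902 0.0912 0.0923]
contour (array([559. ,   8.7]), array([140.5, 119.2]), 8.3)
```

Call:
{"op": "carry_out", "data": {"series": ".0025 .006 -.04 0; 0 0 -.045 0;0 0 0 0;0 0 0 0"}}

```text
time: 3.5
tool_pos: [0.5991, 0.013, 0.1618]
tcp_rot: [2.056, 2.373, 0.001]
wrist_force: [0.4, 0.2, 0.4]
width: 0.998
grip_force: 0.0
```

```bash
python3 w.py w2; python3 - <<'E'
from h import *
z=np.load('w2.npz');W=z['W'];H,S,V=cv2.split(cv2.cvtColor(z['img'],cv2.COLOR_BGR2HSV))
a=np.radians(8.3);ex=np.array([np.cos(a),np.sin(a)]);ey=np.array([-ex[1],ex[0]])
C=np.array([.5585,.0085])
o=(H>5)&(H<22)&(S>120);g=(H>45)&(H<85)&(S>100)
U=(W[...,:2]-C)@ex;Y=(W[...,:2]-C)@ey
near=(abs(U)<.09)&(abs(Y)<.08)
for n,m in(('plate',o&(W[...,2]<.072)&(W[...,2]>.05)),('fin',o&(W[...,2]>.085)),('tab',g&(W[...,2]>.085))):
    m=m&near;P=W[m];print(n,len(P),'u',np.percentile(U[m],[1,5,50,95,99]).round(4),'v',np.percentile(Y[m],[1,5,50,95,99]).round(4),'z',np.percentile(P[:,2],[5,50,95]).round(4))
E
```

```text
3.5 [0.5991 0.013  0.1618] [2.056e+00 2.373e+00 1.000e-03] [-0.02   0.186  1.858 -0.     1.096 -0.163] [0.4 0.2 0.4]
[[0.99, 0.136, 0.04, 0.589], [0.142, -0.953, -0.268, 0.083], [0.002, 0.271, -0.963, 0.29], [0.0, 0.0, 0.0, 1.0]] 318.6547192298531
plate 20138 u [-0.0673 -0.0599 -0.0096  0.0562  0.0676] v [-0.0583 -0.0529  0.0001  0.0531  0.059 ] z [0.0623 0.0634 0.0648]
fin 377 u [-0.0066 -0.002   0.0282  0.0309  0.0569] v [-0.0128 -0.0112  0.0021  0.0131  0.0134] z [0.088  0.0913 0.1623]
tab 270 u [0.0569 0.0571 0.0593 0.0617 0.0619] v [-0.0099 -0.0087  0.0017  0.0112  0.0115] z [0.0878 0.0913 0.0923]
```

Call:
{"op": "carry_out", "data": {"series": "-.001 .002 -.04 0; 0 0 -.037 0;0 0 0 0;0 0 0 0"}}

```text
time: 4.05
tool_pos: [0.5995, 0.0159, 0.086]
tcp_rot: [2.053, 2.374, 0.004]
wrist_force: [0.2, -0.0, 1.2]
width: 0.998
grip_force: 0.0
```

Call:
{"op": "carry_out", "data": {"series": "0 0 0 0;0 0 0 0;0 0 0 0;0 0 0 0;0 0 0 0;0 0 0 0", "jaw": -0.1, "grip_force": 25}}

```text
time: 4.8
tool_pos: [0.5979, 0.0161, 0.0835]
tcp_rot: [2.055, 2.376, 0.001]
wrist_force: [1.3, 0.2, 0.8]
width: 0.452
grip_force: 0.7
```

Call:
{"op": "carry_out", "data": {"series": "0 0 0 0;0 0 0 0;0 0 0 0;0 0 0 0", "jaw": -0.25}}

```text
time: 5.3
tool_pos: [0.5971, 0.016, 0.0838]
tcp_rot: [-2.055, -2.376, 0.001]
wrist_force: [-1.4, -0.4, 4.9]
width: 0.379
grip_force: 8.3
```

Call:
{"op": "carry_out", "data": {"series": "0 0 0 0;0 0 0 0;0 0 0 0;0 0 0 0", "jaw": -0.35}}

```text
time: 5.8
tool_pos: [0.596, 0.0158, 0.0841]
tcp_rot: [-2.053, -2.374, 0.004]
wrist_force: [-6.3, -0.7, 9.5]
width: 0.326
grip_force: 14.0
```

```bash
python3 w.py w3; python3 -c "
import cv2;i=cv2.imread('pics/w3.png');cv2.imwrite('pics/w3c.png',cv2.resize(i[100:384,80:460],None,fx=2,fy=2))"
```

```text
5.8 [0.596  0.0158 0.0841] [-2.053 -2.374  0.004] [-1.500e-02  2.670e-01  1.919e+00 -1.000e-03  9.590e-01 -1.590e-01] [-6.3 -0.7  9.5]
[[0.99, 0.139, 0.035, 0.586], [0.144, -0.953, -0.268, 0.086], [-0.004, 0.271, -0.963, 0.212], [0.0, 0.0, 0.0, 1.0]] 318.6547192298531
```

View pics/w3c.png

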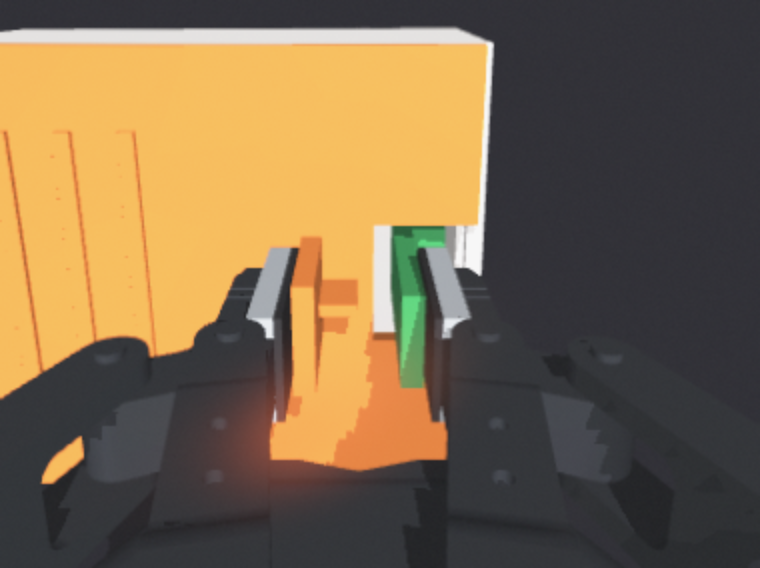

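Call:
{"op": "carry_out", "data": {"series": "-.002 0 .001 0;0 0 0 0;0 0 0 0"}}

```text
time: 6.22
tool_pos: [0.5948, 0.016, 0.0841]
tcp_rot: [-2.054, -2.375, 0.002]
wrist_force: [-2.5, -0.5, 3.4]
width: 0.325
grip_force: 12.5
```

Call:
{"op": "carry_out", "data": {"series": "0 0 0 0;0 0 0 0;-.0006 0 .0027 0;-.0006 0 .0027 0;-.0007 0 .0027 0;-.0008 -.0003 .0027 0;0 0 0 0;0 0 0 0", "jaw": -0.6, "grip_force": 30}}

```text
time: 7.22
tool_pos: [0.5932, 0.0159, 0.0945]
tcp_rot: [2.055, 2.376, 0.001]
wrist_force: [4.7, -0.1, -15.3]
width: 0.319
grip_force: 47.6
```

```bash
cat > c.py <<'E'
from h import *
import sys
s=bot.read_state();img,d,K,D,T=cam('wrist');W=cloud(d,K,D,T)
H,S,V=cv2.split(cv2.cvtColor(img,cv2.COLOR_BGR2HSV))
a=np.radians(8.3);ex=np.array([np.cos(a),np.sin(a)]);ey=np.array([-ex[1],ex[0]]);C=np.array([.5584,.0092])
U=(W[...,:2]-C)@ex;Y=(W[...,:2]-C)@ey
m=(H>5)&(H<22)&(S>100)&(Y>.018)&(Y<.058)&(U>-.068)&(U<.1)&(W[...,2]<.13)&(W[...,2]>.04)
A=np.c_[U[m],Y[m],np.ones(m.sum())];c=np.linalg.lstsq(A,W[m][:,2],rcond=None)[0]
print('n',m.sum(),'slope',c.round(4),'z at u=-.069',round(c[2]-.069*c[0],4),'u range',np.percentile(U[m],[.5,99.5]).round(4))
g=(H>45)&(H<85)&(S>100)&(abs(U-.05)<.04)&(abs(Y)<.02);print('tab n',g.sum(),'u',np.percentile(U[g],[2,50,98]).round(4),'y',np.percentile(Y[g],[2,50,98]).round(4)); print('tool u',((s['tool_pos'][:2]-C)@ex).round(4))
cv2.imwrite('pics/'+sys.argv[1]+'.png',img)
E
python3 c.py c1
```

```text
n 21116 slope [ 0.0652 -0.0039  0.0707] z at u=-.069 0.0662 u range [-0.0663  0.0663]
tab n 800 u [0.0443 0.0476 0.0598] y [-0.0037  0.0099  0.0114]
tool u 0.0354
```

Call:
{"op": "carry_out", "data": {"series": "0 0 0 0;0 0 0 0;-.0007 0 .0022 0;-.0008 0 .0022 0;0 0 0 0;0 0 0 0", "jaw": -0.36, "grip_force": 20}}

```text
time: 8.02
tool_pos: [0.5918, 0.0157, 0.0995]
tcp_rot: [2.055, 2.375, 0.001]
wrist_force: [6.4, 0.1, -13.7]
width: 0.32
grip_force: 49.4
```

```bash
python3 c.py c2
```

```text
n 20348 slope [ 0.1117 -0.0042  0.0735] z at u=-.069 0.0658 u range [-0.0663  0.0656]
tab n 826 u [0.0424 0.0463 0.0598] y [-0.0032  0.0097  0.0114]
tool u 0.034
```

Call:
{"op": "carry_out", "data": {"series": "0 0 .0022 0;-.0005 0 .0022 0;-.0005 0 .0022 0;-.001 0 .0022 0;0 0 0.0015 0;0 0 0 0;0 0 0 0"}}

```text
time: 8.95
tool_pos: [0.5889, 0.0155, 0.109]
tcp_rot: [-2.055, -2.376, 0.001]
wrist_force: [5.1, -1.4, -19.8]
width: 0.322
grip_force: 71.1
```

```bash
python3 c.py c3
```

```text
n 18913 slope [ 0.2011 -0.0039  0.0788] z at u=-.069 0.0649 u range [-0.0661  0.0639]
tab n 1003 u [0.0383 0.0429 0.0588] y [-0.0062  0.0086  0.0116]
tool u 0.0311
```

Call:
{"op": "carry_out", "data": {"series": ".003 .0004 0 0;.003 .0004 0 0;.003 .0004 0 0;.003 .0004 0 0;.003 .0005 0 0;.003 .0005 0 0;0 0 0 0;0 0 0 0"}}

```text
time: 10.0
tool_pos: [0.6095, 0.0184, 0.1124]
tcp_rot: [2.053, 2.374, 0.005]
wrist_force: [-0.2, 0.4, -2.0]
width: 0.324
grip_force: 54.5
```

```bash
python3 c.py c4
```

```text
n 20817 slope [ 0.1533 -0.0027  0.0807] z at u=-.069 0.0701 u range [-0.0519  0.0841]
tab n 948 u [0.0599 0.0639 0.0787] y [-0.0078  0.0088  0.0115]
tool u 0.0519
```

Call:
{"op": "carry_out", "data": {"series": ".003 .0005 0 0;.003 .0005 .002 0;0 0 .015 0;0 0 .03 0;0 0 .02 0;-.004 -.018 0 0;-.008 -.036 0 0;-.008 -.036 0 0;-.008 -.036 0 0;-.008 -.036 0 0;-.008 -.036 0 0;-.008 -.036 0 0;-.008 -.036 0 0;-.0025 -.018 0 0;0 0 0 0;0 0 0 0;0 0 0 0"}}

```text
time: 12.18
tool_pos: [0.5511, -0.2674, 0.1767]
tcp_rot: [-2.053, -2.377, -0.0]
wrist_force: [-0.1, 0.4, -1.4]
width: 0.323
grip_force: 54.5
```

```bash
python3 w.py w4; python3 - <<'E'
from h import *
s=bot.read_state()
img,d,K,D,T=cam('scene');cv2.imwrite('pics/s4.png',img);Ws=cloud(d,K,D,T)
cv2.imwrite('pics/mix4.png',np.vstack([np.load('w4.npz')['img'][:,:],img])[:768].copy() if 0 else cv2.resize(np.hstack([np.load('w4.npz')['img'],img]),(800,300)))
z=np.load('w4.npz')
ex=np.array([np.cos(np.radians(8.3)),np.sin(np.radians(8.3))]);ey=np.array([-ex[1],ex[0]])
def wcl(im,W):
    H,S,V=cv2.split(cv2.cvtColor(im,cv2.COLOR_BGR2HSV));m=(H>5)&(H<22)&(S>120)&(W[...,2]>.07)&(abs(W[...,1]+.27)<.12)&(abs(W[...,0]-.53)<.15)
    P=W[m];q=P[:,:2]-s['tool_pos'][:2];u=q@ex;v=q@ey;pl=(abs(v)>.018)
    c=np.linalg.lstsq(np.c_[u,v,u*0+1][pl],P[pl,2],rcond=None)[0]
    print('cover rel tool u',np.percentile(u,[.5,2,50,98,99.5]).round(4),'v',np.percentile(v,[.5,2,50,98,99.5]).round(4),'plane',c.round(4))
    b=(H>100)&(H<125)&(S>90)&(abs(W[...,2])<.02)&(abs(W[...,1]+.27)<.15)&(abs(W[...,0]-.53)<.15)
    Q=W[b][:,:2]; print('blue',len(Q),'u',np.percentile((Q@ex),[.3,99.7]).round(4),'v',np.percentile(Q@ey,[.3,99.7]).round(4), cv2.minAreaRect((Q*1000).astype(np.float32)))
wcl(z['img'],z['W']);wcl(img,Ws)
z=np.load('side0.npz');wcl(z['img'],z['W'])
E
```

```text
12.18 [ 0.5511 -0.2674  0.1767] [-2.053 -2.377 -0.   ] [-0.493  0.198  1.814  0.     1.129 -0.639] [-0.1  0.4 -1.4]
[[0.989, 0.139, 0.039, 0.541], [0.145, -0.953, -0.267, -0.198], [-0.0, 0.27, -0.963, 0.305], [0.0, 0.0, 0.0, 1.0]] 318.6547192298531
cover rel tool u [-0.1041 -0.102  -0.0328  0.0287  0.0316] v [-0.0577 -0.0524  0.0215  0.0574  0.0584] plane [0.1476 0.0027 0.1528]
blue 12506 u [0.3805 0.5693] v [-0.4207 -0.2458] ((517.5853271484375, -268.4208068847656), (192.65341186523438, 189.44113159179688), 7.744604110717773)
cover rel tool u [-0.1014 -0.0974 -0.0127  0.0346  0.0483] v [-0.0647 -0.0637 -0.0233  0.0531  0.0553] plane [0.1394 0.0081 0.1527]
blue 5098 u [0.3716 0.5713] v [-0.4403 -0.2453] ((515.125, -271.1534423828125), (204.536865234375, 196.9948272705078), 7.960205554962158)Traceback (most recent call last):
  File "<stdin>", line 15, in <module>
  File "<stdin>", line 11, in wcl
    return _quantile_unchecked(
        a, q, axis, out, overwrite_input, method, keepdims, weights)
    return _ureduce(a,
                    func=_quantile_ureduce_func,
    ...<5 lines>...
                    overwrite_input=overwrite_input,
                    method=method)
    r = func(a, **kwargs)
    result = _quantile(arr,
                       quantiles=q,
    ...<2 lines>...
                       out=out,
                       weights=wgt)
    slices_having_nans = np.isnan(arr[-1, ...])
                                  ~~~^^^^^^^^^
IndexError: index -1 is out of bounds for axis 0 with size 0
```

View pics/mix4.png

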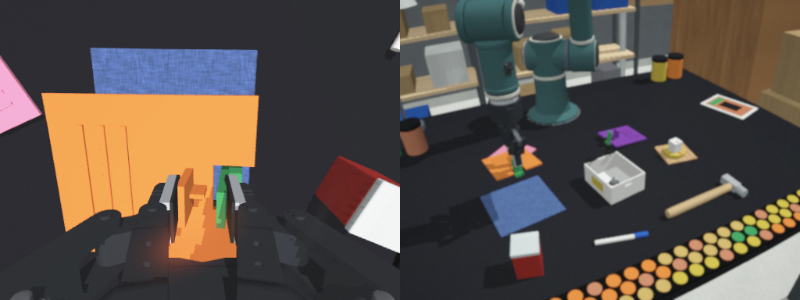

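Call:
{"op": "carry_out", "data": {"series": ".003 .004 -.025 0;0 0 -.04 0;0 0 -.04 0;0 0 -.02 0;0 0 -.002 0;0 0 0 0;0 0 0 0"}}

```text
time: 13.15
tool_pos: [0.5554, -0.2654, 0.0518]
tcp_rot: [2.053, 2.374, 0.001]
wrist_force: [0.3, -0.7, -1.2]
width: 0.322
grip_force: 44.9
```

Call:
{"op": "carry_out", "data": {"series": "0 0 -.0015 0;0 0 -.0015 0;0 0 -.0015 0;0 0 0 0;0 0 0 0"}}

```text
time: 13.78
tool_pos: [0.5546, -0.2649, 0.0462]
tcp_rot: [2.054, 2.375, 0.001]
wrist_force: [-0.8, 0.7, 5.7]
width: 0.323
grip_force: 40.5
```

Call:
{"op": "carry_out", "data": {"series": "0 0 -.0015 0;0 0 0 0;0 0 0 0"}}

```text
time: 14.15
tool_pos: [0.5547, -0.265, 0.046]
tcp_rot: [2.054, 2.375, 0.001]
wrist_force: [-3.1, 1.8, 12.1]
width: 0.325
grip_force: 41.4
```

Call:
{"op": "carry_out", "data": {"series": "0 0 0 0;0 0 0 0;0 0 0 0;0 0 0 0;0 0 0 0", "jaw": 0.6}}

```text
time: 14.78
tool_pos: [0.5537, -0.2646, 0.0435]
tcp_rot: [-2.055, -2.376, 0.0]
wrist_force: [-0.2, -0.3, -0.8]
width: 0.801
grip_force: 0.0
```

Call:
{"op": "carry_out", "data": {"series": "0 0 0.03 0;0 0 0.05 0;0 0 0.05 0;-.02 0 0.01 0;0 -.03 0 0;0 0 0 0;0 0 0 0"}}

```text
time: 15.65
tool_pos: [0.5336, -0.2943, 0.1834]
tcp_rot: [-2.055, -2.375, -0.0]
wrist_force: [0.7, 0.2, 0.6]
width: 0.801
grip_force: 0.0
```

```bash
python3 w.py w5; python3 - <<'E'
from h import *
z=np.load('w5.npz');W=z['W'];H,S,V=cv2.split(cv2.cvtColor(z['img'],cv2.COLOR_BGR2HSV))
ex=np.array([np.cos(np.radians(8.3)),np.sin(np.radians(8.3))]);ey=np.array([-ex[1],ex[0]])
U=W[...,:2]@ex;Y=W[...,:2]@ey
near=(abs(U-.4745)<.13)&(abs(Y+.3407)<.13)
b=(H>100)&(H<125)&(S>90)&(abs(W[...,2])<.02)&near
o=(H>5)&(H<22)&(S>120)&near&(W[...,2]<.04)
for n,m in(('mat',b),('cover',o)): print(n,m.sum(),'u',np.percentile(U[m],[.3,99.7]).round(4),'v',np.percentile(Y[m],[.3,99.7]).round(4),cv2.minAreaRect((W[m][:,:2]*1000).astype(np.float32)))
c=np.linalg.lstsq(np.c_[U[o],Y[o],np.ones(o.sum())],W[o][:,2],rcond=None)[0];print(c)
E
```

```text
15.65 [ 0.5336 -0.2943  0.1834] [-2.055 -2.375 -0.   ] [-0.545  0.187  1.814  0.     1.141 -0.689] [0.7 0.2 0.6]
[[0.99, 0.138, 0.038, 0.524], [0.143, -0.953, -0.267, -0.224], [-0.001, 0.27, -0.963, 0.311], [0.0, 0.0, 0.0, 1.0]] 318.6547192298531
mat 19941 u [0.3783 0.5692] v [-0.435  -0.2456] ((518.0276489257812, -269.3055725097656), (192.80772399902344, 192.32615661621094), 7.831326961517334)
cover 16647 u [0.3997 0.5364] v [-0.4034 -0.2843] ((512.1480102539062, -273.1800842285156), (140.2749786376953, 119.95462799072266), 8.08680248260498)
[ 0.10347062  0.00115806 -0.03046472]
```

View pics/w5.png

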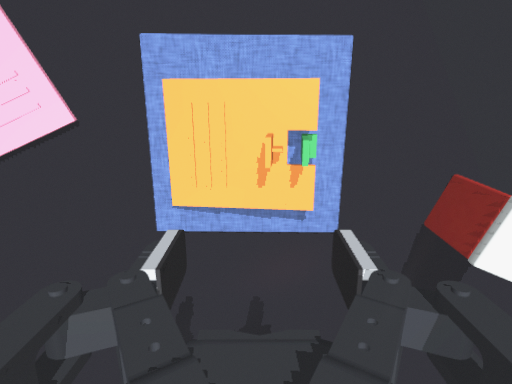

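Call:
{"op": "carry_out", "data": {"series": ".004 .042 .014 0;.004 .042 .014 0;.004 .042 .014 0;.004 .042 .014 0;.004 .042 .014 0;.004 .042 .01 0;0 0 0 0;0 0 0 0", "jaw": 1}}

```text
time: 16.7
tool_pos: [0.5575, -0.0423, 0.2633]
tcp_rot: [-2.053, -2.377, 0.001]
wrist_force: [-0.5, -0.3, 0.8]
width: 0.999
grip_force: 0.0
```

```bash
python3 w.py w6; python3 - <<'E'
from h import *
z=np.load('w6.npz');p=proj([[.5584,.0092,.03]],z['K'],z['D'],z['T'])[0];print(p)
x,y=p.astype(int);i=z['img'][max(0,y-70):y+70,max(0,x-85):x+85];print(max(0,y-70),max(0,x-85));cv2.imwrite('pics/w6c.png',cv2.resize(i,None,fx=4,fy=4,interpolation=cv2.INTER_CUBIC))
E
```

```text
16.7 [ 0.5575 -0.0423  0.2633] [-2.053e+00 -2.377e+00  1.000e-03] [-1.200e-01  3.500e-02  1.832e+00 -1.000e-03  1.276e+00 -2.660e-01] [-0.5 -0.3  0.8]
[[0.989, 0.14, 0.038, 0.548], [0.145, -0.952, -0.268, 0.028], [-0.001, 0.271, -0.963, 0.391], [0.0, 0.0, 0.0, 1.0]] 318.6547192298531
[266.22150749 113.2146144 ]
43 181
```

View pics/w6c.png

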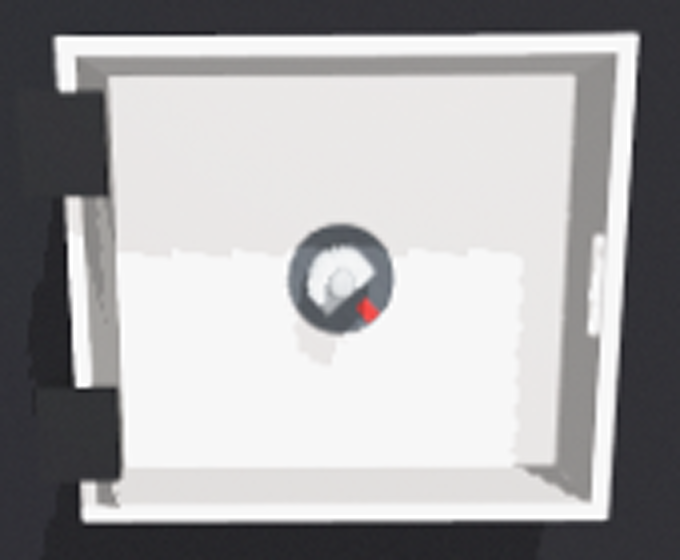

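```bash
cat > sp.py <<'E'
from h import *
def ray(px,z,h):
    u=cv2.undistortPoints(np.array(px,float).reshape(-1,1,2),z['K'],z['D']).reshape(-1,2);d=np.c_[u,np.ones(len(u))]@z['T'][:3,:3].T;o=z['T'][:3,3];return o+d*((h-o[2])/d[:,2])[:,None]
if __name__=='__main__':
    z=np.load('w6.npz');img=z['img'];W=z['W'];H,S,V=cv2.split(cv2.cvtColor(img,cv2.COLOR_BGR2HSV))
    roi=np.zeros(H.shape,bool);roi[95:130,248:285]=1
    r=roi&((H<8)|(H>172))&(S>110);v,u=np.where(r);red=np.c_[u,v];print('red',len(u),red.mean(0),np.median(W[r],0))
    dk=roi&(V<150);dk|=r
    c,_=cv2.findContours(dk.astype(np.uint8),cv2.RETR_EXTERNAL,cv2.CHAIN_APPROX_NONE);c=max(c,key=cv2.contourArea)
    h=cv2.convexHull(c);zf=np.nanmedian(W[dk&~r][:,2]);print('disc z',zf)
    Q=ray(h[:,0],z,.007);(cc,rr)=cv2.minEnclosingCircle((Q[:,:2]*1000).astype(np.float32));print('foot',cc,rr)
    a=ray(red.mean(0)[None],z,.007)[0,:2]*1000-cc;print('red angle world',np.degrees(np.arctan2(a[1],a[0])),np.hypot(*a))
    hi=roi&(W[...,2]>.02);print('z',np.percentile(W[hi][:,2],[5,25,50,75,95]))
    sh=(roi&(V>170)&(W[...,2]>.022)&(np.abs(W[...,0]-.5584)<.013)&(np.abs(W[...,1]-.0092)<.013))
    print(len(W[sh])); 
    # shoulder corners seen in crop
    P=ray([[181+378/4,43+265/4],[181+325/4,43+315/4]],z,.030);d=P[1,:2]-P[0,:2];n=np.array([-d[1],d[0]]);print('flat',P.round(4),np.degrees(np.arctan2(n[1],n[0])))
    # inside rim corners for case yaw/centre
    R_=ray([[181+55/4,43+38/4],[181+638/4,43+36/4],[181+607/4,43+520/4],[181+82/4,43+520/4]],z,.06);print('rim',R_[:,:2].round(4),R_.mean(0).round(4));
    for i,j in((0,1),(3,2)): d=R_[j]-R_[i];print(np.degrees(np.arctan2(d[1],d[0])))
E
python3 sp.py
```

```text
red 19 [272.26315789 120.15789474] [0.56726666 0.00101599 0.00697825]
disc z 0.006409031783263963
foot (558.580078125, 8.709907531738281) 15.528727531433105
red angle world -40.74776956885612 11.615433365555583
z [0.02104925 0.02200369 0.02285624 0.02444056 0.03073797]
124
flat [[ 0.5679  0.0149  0.03  ]
 [ 0.5554 -0.0006  0.03  ]] -38.78297805713247
rim [[ 0.4808  0.0569]
 [ 0.6195  0.0776]
 [ 0.6372 -0.0407]
 [ 0.4985 -0.061 ]] [0.559  0.0082 0.06  ]
8.464277651699815
8.334511789704816
```

Call:
{"op": "carry_out", "data": {"series": "-.006 .03 0 0;-.007 .04 0 0;-.007 .04 0 0;-.007 .04 0 0;-.007 .04 0 0;-.007 .03 0 0;0 0 0 0;0 0 0 0"}}

```text
time: 17.75
tool_pos: [0.517, 0.1761, 0.2633]
tcp_rot: [2.056, 2.375, -0.002]
wrist_force: [0.1, -0.3, 0.0]
width: 1.003
grip_force: 0.0
```

```bash
python3 w.py w7; python3 - <<'E'
from h import *
z=np.load('w7.npz');p=proj([[.5065,.266,.03]],z['K'],z['D'],z['T'])[0];print(p)
x,y=p.astype(int);y0=max(0,y-70);x0=max(0,x-85);print(y0,x0);cv2.imwrite('pics/w7c.png',cv2.resize(z['img'][y0:y+70,x0:x+85],None,fx=4,fy=4,interpolation=cv2.INTER_CUBIC))
E
```

```text
17.75 [0.517  0.1761 0.2633] [ 2.056e+00  2.375e+00 -2.000e-03] [ 2.830e-01  1.000e-02  1.858e+00 -1.000e-03  1.275e+00  1.400e-01] [ 0.1 -0.3  0. ]
[[0.99, 0.137, 0.038, 0.507], [0.143, -0.953, -0.269, 0.246], [-0.001, 0.271, -0.962, 0.391], [0.0, 0.0, 0.0, 1.0]] 318.6547192298531
[260.93363263  75.03630943]
5 175
```

View pics/w7c.png

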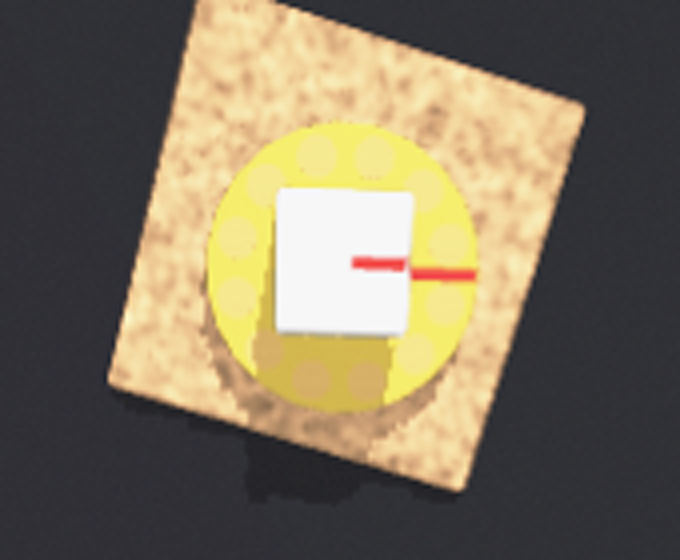

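```bash
cat > wh.py <<'E'
from sp import *
import sys
z=np.load(sys.argv[1]+'.npz');img=z['img'];W=z['W'];H,S,V=cv2.split(cv2.cvtColor(img,cv2.COLOR_BGR2HSV))
near=np.hypot(W[...,0]-.5065,W[...,1]-.266)<.06
m=near&(W[...,2]>.048)&(W[...,2]<.06);print('hub n',m.sum(),'z',np.median(W[m][:,2]))
k=cv2.morphologyEx(m.astype(np.uint8),cv2.MORPH_OPEN,np.ones((3,3)));c=max(cv2.findContours(k,0,cv2.CHAIN_APPROX_NONE)[0],key=cv2.contourArea)
Q=ray(c[:,0],z,.054);print('hub',cv2.minAreaRect((Q[:,:2]*1000).astype(np.float32)))
y=near&(W[...,2]>.011)&(W[...,2]<.024)&(H>20)&(H<36)&(S>90);print('disc z',np.median(W[y][:,2]))
k=cv2.morphologyEx(y.astype(np.uint8),cv2.MORPH_OPEN,np.ones((3,3)));c=max(cv2.findContours(k,0,cv2.CHAIN_APPROX_NONE)[0],key=cv2.contourArea)
Q=ray(c[:,0],z,.018);print('disc',cv2.minEnclosingCircle((Q[:,:2]*1000).astype(np.float32)))
r=near&((H<8)|(H>172))&(S>120)
for n,mm,h in(('topline',r&(W[...,2]>.045),.054),('discline',r&(W[...,2]<.03),.018)):
    v,u=np.where(mm);Q=ray(np.c_[u,v],z,h)[:,:2]*1000;l=cv2.fitLine(Q.astype(np.float32),cv2.DIST_L2,0,.01,.01).ravel();print(n,len(u),Q.mean(0),np.degrees(np.arctan2(l[1],l[0])))
E
python3 wh.py w7
```

```text
hub n 1228 z 0.05328240984207272
hub ((505.0474853515625, 268.7438049316406), (33.51716995239258, 34.19448471069336), 6.17694091796875)
disc z 0.017597350974487058
disc ((505.0661926269531, 268.9713439941406), 37.75133514404297)
topline 29 [514.41383805 269.96445859] 5.581397
discline 38 [532.28549496 272.21290669] 5.7727823
```

Call:
{"op": "carry_out", "data": {"series": "-.004 .032 -.03 -1;-.004 .032 -.03 -1.2;-.004 .029 -.03 0;0 0 -.03 0;0 0 -.03 0;0 0 0 0;0 0 0 0"}}

```text
time: 18.68
tool_pos: [0.5059, 0.2698, 0.1148]
tcp_rot: [2.102, 2.334, 0.002]
wrist_force: [0.3, 0.1, 0.5]
width: 0.998
grip_force: 0.0
```

```bash
python3 w.py w8; python3 wh.py w8
```

```text
18.68 [0.5059 0.2698 0.1148] [2.102e+00 2.334e+00 2.000e-03] [ 0.447  0.189  1.951 -0.     1.001  0.342] [0.3 0.1 0.5]
[[0.995, 0.1, 0.029, 0.499], [0.104, -0.958, -0.269, 0.34], [0.001, 0.27, -0.963, 0.243], [0.0, 0.0, 0.0, 1.0]] 318.6547192298531
hub n 2719 z 0.05328498725725325
hub ((504.82598876953125, 270.4007568359375), (33.35835266113281, 34.20252227783203), 6.475783824920654)
disc z 0.017557247762521044
disc ((504.3121337890625, 270.2001037597656), 37.72453689575195)
topline 105 [514.49228692 270.19659665] 5.9150205
discline 92 [533.58958017 272.39205748] 5.901934
```

Call:
{"op": "carry_out", "data": {"series": "-.001 .0003 -.04 0;0 0 -.033 0;0 0 0 0;0 0 0 0"}}

```text
time: 19.23
tool_pos: [0.5055, 0.2713, 0.0429]
tcp_rot: [2.1, 2.335, 0.005]
wrist_force: [0.8, -0.1, 0.4]
width: 0.994
grip_force: 0.0
```

Call:
{"op": "carry_out", "data": {"series": "0 0 0 0;0 0 0 0;0 0 0 0;0 0 0 0;0 0 0 0;0 0 0 0", "jaw": -0.6, "grip_force": 30}}

```text
time: 19.98
tool_pos: [0.5046, 0.271, 0.0417]
tcp_rot: [2.1, 2.336, 0.002]
wrist_force: [0.4, 0.3, 5.6]
width: 0.386
grip_force: 31.5
```

Call:
{"op": "carry_out", "data": {"series": "0 0 .02 0;0 0 .045 0;0 0 .045 0;.004 -.0216 0 -4;.008 -.04 0 -7;.008 -.04 0 -7;.008 -.04 0 -7;.008 -.04 0 -7;.008 -.04 0 -7;.0106 -.04 0 -7;0 0 0 0;0 0 0 0;0 0 0 0"}}

```text
time: 21.6
tool_pos: [0.5577, 0.0098, 0.1502]
tcp_rot: [-2.845, -1.331, 0.002]
wrist_force: [0.3, -0.1, -1.7]
width: 0.39
grip_force: 30.7
```

```bash
python3 w.py w9; cat > wf.py <<'E'
from sp import *
import sys
z=np.load(sys.argv[1]+'.npz');img=z['img'];W=z['W'];s=bot.read_state();zt=s['tool_pos'][2]
H,S,V=cv2.split(cv2.cvtColor(img,cv2.COLOR_BGR2HSV));near=np.hypot(W[...,0]-.5586,W[...,1]-.0088)<.06
y=near&(H>20)&(H<36)&(S>90)&(W[...,2]>.015);zd=np.median(W[y][:,2]);print('disc z',zd,'disc-tcp',zd-zt)
c=np.vstack(cv2.findContours(y.astype(np.uint8),0,cv2.CHAIN_APPROX_NONE)[0]);Q=ray(c[:,0],z,zd);print('disc',cv2.minEnclosingCircle((Q[:,:2]*1000).astype(np.float32)))
r=near&((H<8)|(H>172))&(S>110)&(abs(W[...,2]-zd)<.008);v,u=np.where(r)
if len(u)>5: Q=ray(np.c_[u,v],z,zd)[:,:2]*1000;l=cv2.fitLine(Q.astype(np.float32),cv2.DIST_L2,0,.01,.01).ravel();print('line',len(u),Q.mean(0),np.degrees(np.arctan2(l[1],l[0])))
k=R.from_rotvec(s['tcp_rot']).as_matrix();print('tool y yaw',np.degrees(np.arctan2(k[1,1],k[0,1])))
E
python3 wf.py w9
```

```text
21.6 [0.5577 0.0098 0.1502] [-2.845e+00 -1.331e+00  2.000e-03] [-0.027  0.124  1.954  0.     1.065  0.668] [ 0.3 -0.1 -1.7]
[[0.767, -0.617, -0.176, 0.602], [-0.641, -0.739, -0.207, 0.064], [-0.002, 0.272, -0.962, 0.278], [0.0, 0.0, 0.0, 1.0]] 318.6547192298531
disc z 0.12593025680318692 disc-tcp -0.0244541048942796
disc ((556.541748046875, 10.952714920043945), 37.3367919921875)
line 18 [582.85447759 -14.02450633] 76.88519
tool y yaw -39.841448695671936
```

Call:
{"op": "carry_out", "data": {"series": ".0014 -.0005 -.03 0;0 0 -.03 0;0 0 -.02 0;0 0 -.006 0;0 0 0 0;0 0 0 0"}}

```text
time: 22.4
tool_pos: [0.5605, 0.0088, 0.0657]
tcp_rot: [2.845, 1.33, 0.002]
wrist_force: [0.4, -0.0, -0.7]
width: 0.391
grip_force: 30.7
```

Call:
{"op": "carry_out", "data": {"series": "0 0 -.002 0;0 0 -.002 0;0 0 -.002 0;0 0 -.001 0;0 0 0 0;0 0 0 0"}}

```text
time: 23.15
tool_pos: [0.5599, 0.0086, 0.0578]
tcp_rot: [-2.846, -1.33, 0.0]
wrist_force: [0.2, 0.3, -0.9]
width: 0.391
grip_force: 30.7
```

Call:
{"op": "carry_out", "data": {"series": "-.0005 .0005 -.002 0;0 0 -.002 0;0 0 0 0;0 0 0 0"}}

```text
time: 23.65
tool_pos: [0.5594, 0.0091, 0.0537]
tcp_rot: [-2.846, -1.33, 0.0]
wrist_force: [-0.7, 0.4, -2.1]
width: 0.393
grip_force: 30.7
```

Bottom is around 17 mm with no upward force: the D has entered. Continue down.

Call:
{"op": "carry_out", "data": {"series": "0 0 -.0025 0;0 0 -.0025 0;0 0 -.0025 0;0 0 0 0;0 0 0 0"}}

```text
time: 24.28
tool_pos: [0.5594, 0.0091, 0.0462]
tcp_rot: [-2.846, -1.33, -0.0]
wrist_force: [-0.1, -0.4, -2.1]
width: 0.394
grip_force: 30.7
```

Call:
{"op": "carry_out", "data": {"series": "0 0 -.0015 0;0 0 -.001 0;0 0 0 0;0 0 0 0"}}

```text
time: 24.78
tool_pos: [0.5594, 0.0091, 0.0437]
tcp_rot: [-2.846, -1.33, -0.0]
wrist_force: [0.2, 0.2, -0.6]
width: 0.39
grip_force: 30.7
```

Call:
{"op": "carry_out", "data": {"series": "0 0 -.001 0;0 0 -.001 0;0 0 0 0;0 0 0 0"}}

```text
time: 25.28
tool_pos: [0.5595, 0.0091, 0.0427]
tcp_rot: [-2.846, -1.33, -0.0]
wrist_force: [-1.9, 0.4, 5.0]
width: 0.392
grip_force: 31.5
```

Firm contact at the expected seat height. Release, rise and check.

Call:
{"op": "carry_out", "data": {"series": "0 0 0 0;0 0 0 0;0 0 0 0;0 0 0 0", "jaw": 0.3}}

```text
time: 25.78
tool_pos: [0.5592, 0.0091, 0.0416]
tcp_rot: [-2.846, -1.33, 0.0]
wrist_force: [-0.2, -0.2, -0.9]
width: 0.647
grip_force: 0.0
```

Call:
{"op": "carry_out", "data": {"series": "0 0 .03 0;0 0 .06 0;0 0 .06 0;0 0 .05 0;-.02 -.04 0 0;-.02 -.04 0 0;0 0 0 0;0 0 0 0"}}

```text
time: 26.78
tool_pos: [0.5195, -0.0708, 0.2418]
tcp_rot: [-2.847, -1.328, -0.001]
wrist_force: [0.6, -0.4, -0.3]
width: 0.65
grip_force: 0.0
```

```bash
python3 w.py wa; python3 wf.py wa; python3 - <<'E'
from h import *
z=np.load('wa.npz');W=z['W'];n=np.hypot(W[...,0]-.5586,W[...,1]-.0088)<.03;P=W[n];t=P[P[:,2]>.045];print('hub top',np.median(t,0).round(4),len(t))
print(cv2.minAreaRect((t[:,:2]*1000).astype(np.float32)))
a=cam('scene')[0];cv2.imwrite('pics/fin.png',cv2.resize(np.hstack([z['img'],a]),(800,300)))
E
```

```text
26.77 [ 0.5195 -0.0708  0.2418] [-2.847e+00 -1.328e+00 -1.000e-03] [-1.830e-01 -2.000e-02  1.928e+00  1.000e-03  1.234e+00  5.140e-01] [ 0.6 -0.4 -0.3]
[[0.766, -0.619, -0.175, 0.564], [-0.643, -0.738, -0.206, -0.016], [-0.001, 0.27, -0.963, 0.37], [0.0, 0.0, 0.0, 1.0]] 318.6547192298531
disc z 0.018611734339987585 disc-tcp -0.22307271501325446
disc ((556.8553466796875, 8.44422721862793), 37.649173736572266)
line 52 [577.94476091  -9.17890006] -40.03214
tool y yaw -39.91724022632382
hub top [0.5569 0.0083 0.0544] 1352
((556.7322998046875, 8.73208999633789), (33.8466796875, 33.380149841308594), 50.05106735229492)
```

View pics/fin.png

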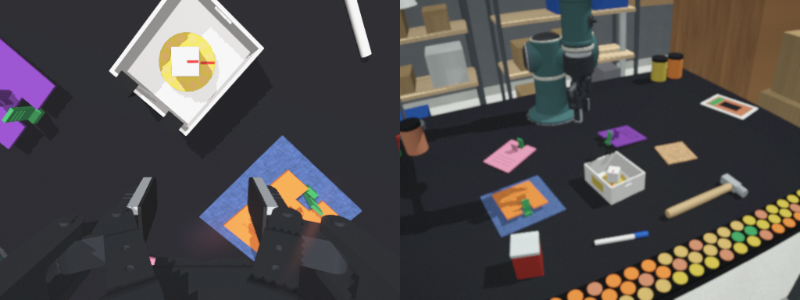

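The disc top sits at 18.6 mm and the hub top at 54.4 mm, so the wheel is fully seated. The cover lies on the mat and the bystanders haven't moved.

```bash
python3 -c "
from h import *
print(bot.finish_job())"
```

```text
the job is handed in; nothing more can be done
None
```

The job is done and handed in at about 27 s: the cover is unlatched and lying right way up on the blue mat, about 7 mm from its centre, the yellow wheel is fully seated on the D spindle, and the hammer, tin and marker were left where they were.

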